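Free a locked slide tray with the release pin

TASK

The slide scanner has lost power with its slide tray locked inside. Take the orange-handled release pin from the tool stand, press it gently down through the blue-ringed release hole in the scanner's top cover until the tray springs part-way out, then draw the tray out to its stop and put the pin back upright, fully home, in its own hole in the stand. Leave everything else where it is.

Things in the scene. Friction and masses are not known exactly. Their poses are not given: they have to be found in the camera images.
- pin_grip (a point): Release pin (50 g, loose, upright in the tool stand): orange round handle 14 mm in diameter and 48 mm long, below it a steel collar 20 mm in diameter and 4 mm thick, below that a plain steel shaft 5 mm in diameter and 60 mm long. This point is the centre of the handle, on the axis, 88 mm above the tip, 28 mm above the collar's underside, 24 mm below the handle's top.
- pin: The same pin; this origin is the tip of its shaft, its lower end. Its z axis points from the tip up to the handle.
- stand_hole (a point): The pin's own hole in the tool stand: centre of its mouth on the stand's top face, 70 mm above the bench. Upright, 10 mm in diameter, right through. The pin hangs in it with its collar resting on the top face: tip 60 mm below this point, handle's centre 28 mm above it. The row of the stand's two holes runs along y; the other, with the hex driver, is 55 mm away in -y.
- stand: Tool stand: aluminium block, 46 mm (x) by 106 mm (y) by 70 mm tall, fixed to the bench; origin at the centre of its underside.
- scanner: Slide scanner: white housing 320 mm deep (x) and 260 mm wide (y), fixed to the bench; origin at the centre of its underside. Its front, 160 mm from the origin, faces -x, the way the tray comes out. The front part is a low loading bay with a flat top cover 80 mm above the bench; the higher optics head behind it, 164 mm tall, begins 180 mm behind the front face.
- release_hole (a point): Centre of the blue-ringed release hole, at the top surface of the scanner's cover, 80 mm above the bench. Upright, 11 mm in diameter, through a 6 mm cover. Axes as the scanner's; the housing's front face is 60 mm away in -x, the optics head begins 120 mm away in +x.
- catch_pad (a point): Hidden under the release hole: middle of the top of the spring catch's pad, 22 mm square, 30 mm below the cover's top surface when at rest. Pushed straight down with about 5 to 15 N it gives at most 8 mm, to a firm end; the tray is let go after about 4 to 6 mm of it. It springs back when the pin is withdrawn.
- tray_front (a point): Tray's grey upright front panel, 166 mm wide (y), 64 mm tall, 10 mm thick (x), lying on the scanner's front face when shut. This point is the middle of its top edge (in width and thickness), 76 mm above the bench; moves with the tray; axes as the scanner's.
- tray_back (a point): Middle of the front panel's back face, 26 mm below its top edge; moves with the tray. Once the tray stands out, the space between this face and the housing's front face is open from above, down to the slide carrier with its glass slides 18 mm below this point; there the tray can be drawn out with a fingertip or the pin's shaft, or its panel pinched.
- tray (a joint): How far the tray stands out of the scanner, m: about 0 shut and locked; about 0.045 after the spring has pushed it part-way out; 0.110 at its stop, fully out. It runs stiffly (damped, about 1 to 4 N at moderate speed) and stays where it is left.
- catch (a joint): Angle of the hidden catch, rad: 0 at rest, 0.40 pressed to its end.
- driver: Hex driver with a black handle, 18 mm in diameter, loose in the stand's other hole, its top 50 mm above the stand; origin at its lower tip. To be left alone.
- slide_box: Blue slide box 85 x 150 x 34 mm, origin at the centre of its underside. To be left alone.
- oil: Small amber immersion-oil bottle 28 mm in diameter, 62 mm tall, origin at the centre of its underside. To be left alone.
- coverslips: Clear square coverslip box 58 x 58 x 18 mm, origin at the centre of its underside. To be left alone.
- marker: Black and red marker pen lying on the bench, 130 x 12 x 12 mm, origin at the middle of its underside. To be left alone.
- keypad: White keypad with a small screen, 150 x 90 x 26 mm, origin at the centre of its underside. To be left alone.
- tweezers: Steel tweezers lying on the bench, about 130 mm long and 6 mm high, origin at the middle of the underside. To be left alone.
Mind the look-alikes: they are no part of the job. There is more than one size of the stand; the job needs the middle-sized.

How it is judged:
On the way, in this order (a step that is already met when the one before it is completed fails the run):
1. the pin's tip is down through the release hole (over 10 mm below the cover's top) with the tray still shut (z of pin in the frame of release_hole between -0.05 and -0.01 m and horizontal distance between pin and release_hole below 0.008 m and value of joint tray below 0.006 m), for 0.05 s.
2. the tray has sprung out by over 30 mm (value of joint tray above 0.03 m), for 0.05 s.
At the end, for the whole second after the job is handed in: The tray stands out to its stop (within 8 mm of its 110 mm travel), the catch has sprung back, and the pin is at rest in its own hole in the stand: upright within 7 degrees, centred within 8 mm, its tip over 55 mm below the stand's top (collar down on the stand). Everything else is where it was (value of joint tray above 0.102 m and value of joint catch below 0.08 rad and horizontal distance between pin_grip and stand_hole below 0.008 m and z of pin in the frame of stand_hole below -0.055 m and angle between pin_grip's own z axis and vertical below 0.12 rad and linear speed of pin below 0.02 m/s); the robot touches nothing.
It fails at once if a bystander on the bench (slide box, oil bottle, coverslip box, marker, keypad or tweezers) is moved by more than 25 mm (distance of any of slide_box, oil, coverslips, marker, keypad, tweezers from where it was at the start of the episode above 0.025 m).
It fails at once if the hex driver is moved by more than 15 mm (distance of driver from where it was at the start of the episode above 0.015 m).
It fails at once if the pin is rammed against the scanner with more than 40 N (contact force between pin and scanner above 40 N).
It also fails if it takes over 64 s, if anything falls off the work surface, if the arm or the gripper's body presses on something with over 40 N, if the wrist force passes 120 N, or if a joint passes its speed limit or range.

ROBOT

A 6-joint arm with a two-finger parallel gripper is mounted at the origin on the work surface. World frame = base frame: x ahead of the robot, y to its left, z up, the work surface at z = 0. Lengths are in m, angles in rad, forces in N, time in s.
With the tool pointing down it reaches from about 0.3 to 0.875 m from the base axis. Payload 6.4 kg.
Tool frame: the origin (TCP) lies at the very end of the fingers, on their centre line; the grasp point (between the pads) lies bot.hold_point_z behind it (bot.hold_point_z is the distance from the TCP to the grasp point, in m); z points along the fingers, y is the line along which they close (so a half turn about z gives the same grasp; the last joint's range is limited). The gripper opens to 85 mm and grips with 20 to 120 N. Pads are 22 mm wide; open, the fingers measure 114 mm over their backs; the gripper's body (76 mm by 85 mm) begins 54 mm behind the grasp point. The pads swing forward as they close: fully open they stand 13 mm farther back than shut.
Start: joints at [1.029, 0.181, 1.607, -0, 1.354, -0.206], TCP at [0.189, 0.543, 0.231] pointing down, gripper open.
Joint ranges: [-2.99, 2.99], [-0.89, 2.07], [0.3, 2.58], [-1.14, 4.28], [0, 2.63], [-3.12, 3.12]. Speed limits (rad/s): [2.57, 2.57, 3.01, 3.14, 3.14, 3.14].

INTERFACE

Orientations are given as a unit quaternion [x, y, z, w].
In Python, from station import bot gives the robot as it stands. Calls block until the motion is done:
- bot.move_pose(position, orientation): joint-space move of the TCP to a pose.
- bot.move_l(position, v=0.15, attitude=None, stop_force=None): straight line of the TCP; attitude=None keeps the orientation; v is the mean speed in m/s. With stop_force (N) it stops when the force on the tool has changed by that much, and returns True; else False.
- bot.set_joints(angles): joint-space move.
- bot.set_gripper(opening, newtons=None): finger opening in m; newtons is the grip in N (None keeps the last); returns when the fingers have stopped.
- bot.hold(seconds).
- bot.inverse_kinematics(position, orientation): joint angles nearest the present ones, or None.
- bot.read_state(): the state.
- bot.snapshot(name): name is "scene" or "side" or "wrist"; returns a dict with "frame" (420x560x3 uint8, blue, green, red), "fovy" (degrees; the focal length in pixels is half the picture's height over the tangent of half this angle, whatever the lens; pixels are square), "cx", "cy" (the principal point, pixels), "rvec" (rotation vector, rad) and "tvec" (3), from world to camera coordinates, as OpenCV has them. Camera axes: x right, y down, z forward; pixel columns grow to the right and rows downward; lengths in m; the calibration is good to about 2 mm. A picture is of the moment at which its call begins. There is no depth.
A pose or a line that the arm cannot do raises bot.IKError and nothing moves.
- bot.finish_job(): hands the job in; it is judged then, once.
The state is a dict: "clock": time; "joint_pos": joint angles; "joint_velocities": joint speeds; "effort": joint torques, N m; "ee_pos": TCP position; "ee_rot": TCP orientation; "force": force on the tool from outside, world axes, zero at the start; "wrist_torque": the same for the moment, N m; "grip_width": finger opening in m; "gripper_force": force on a finger pad.
Only numpy, scipy, OpenCV 4.12 (cv2) and the standard library are available. Lean on these libraries where they do the work, as an engineer would, in place of code of your own. Each camera call takes 0.05 s, during which the arm holds its last target. There are 200 camera calls.

## Working session

There is one attempt and no reset: what is moved stays moved. The work goes in short steps, each a Python script; the robot and the scene stay as the last script left them, time stands still between calls to the robot, and variables do not carry over. Pictures are saved under pics/ and viewed, at most 13 in all, crops included, and the job is handed in when it is done.

```bash
mkdir -p pics; ls; cat > h.py <<'E'
import numpy as np, cv2
from station import bot
def snap(n,f=None):
    s=bot.snapshot(n)
    if f: cv2.imwrite('pics/'+f,s['frame'])
    return s
def cam(s):
    R=cv2.Rodrigues(np.array(s['rvec'],float))[0];t=np.array(s['tvec'],float).ravel()
    h=s['frame'].shape[0];f=h/2/np.tan(np.radians(s['fovy'])/2)
    return R,t,f,s['cx'],s['cy']
def ray(s,u,v):
    R,t,f,cx,cy=cam(s)
    return -R.T@t, R.T@np.array([(u-cx)/f,(v-cy)/f,1])
def onz(s,u,v,z):
    o,d=ray(s,u,v); return o+d*(z-o[2])/d[2]
def proj(s,p):
    R,t,f,cx,cy=cam(s); c=R@np.array(p)+t
    return np.array([cx+f*c[0]/c[2],cy+f*c[1]/c[2]])
def tri(a,pa,b,pb):
    A=[];B=[]
    for s,p in((a,pa),(b,pb)):
        o,d=ray(s,*p);d/=np.linalg.norm(d);M=np.eye(3)-np.outer(d,d);A.append(M);B.append(M@o)
    return np.linalg.solve(sum(A),sum(B))
E
python3 - <<'E'
from h import *
import pickle
a={n:snap(n,n+'0.png') for n in('scene','side','wrist')}
pickle.dump(a,open('s0.pkl','wb'))
for n in a: print(n,a[n]['fovy'],a[n]['cx'],a[n]['cy'],ray(a[n],280,210))
print(bot.hold_point_z,bot.read_state())
E
```

```text
pics
scene 46.160017778053444 280.26713043999666 208.80404176301045 (array([ 1.54300571, -0.27492101,  0.93910183]), array([-0.74321486,  0.20075773, -0.63822738]))
side 50.50671725920739 285.8720778067786 204.06716173322502 (array([ 0.0774133 , -0.60316049,  0.99663761]), array([ 0.37603821,  0.50458953, -0.77739066]))
wrist 62.15612243579111 285.5565368566936 205.2013117208216 (array([0.12443222, 0.56417177, 0.37229184]), array([ 0.26311779, -0.11022735, -0.95867772]))
0.0187 {'clock': 0.15, 'joint_pos': array([ 1.02867290e+00,  1.81379101e-01,  1.60777361e+00,  9.72593712e-06,
        1.35383047e+00, -2.06321544e-01]), 'joint_velocities': array([-0.00092636, -0.00181896, -0.00396948, -0.00096773,  0.00157889,
        0.00079177]), 'effort': array([ 9.56446747e-04, -4.45268190e+01, -3.51692069e+01, -4.18804057e-04,
        5.99192179e-03, -8.09130086e-06]), 'ee_pos': array([0.18924301, 0.54251017, 0.2305885 ]), 'ee_rot': array([ 1.67114171e-01,  9.85937305e-01, -6.45407237e-04, -2.58571328e-04]), 'force': array([ 0.31376866,  0.79962443, -0.86120335]), 'wrist_torque': array([ 0.0198311 ,  0.05794326, -0.00533409]), 'gripper_force': 0.0, 'grip_width': 0.08542695645271}
```

View pics/scene0.png

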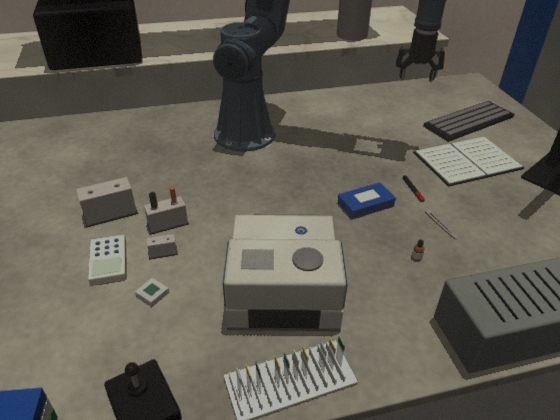

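View pics/side0.png

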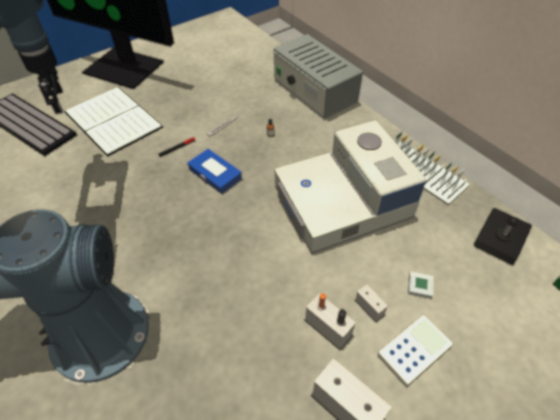

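The scene view shows the middle-sized stand with the orange handle at (172,196) and the driver at (153,200). The blue ring is at (301,230). In the side view the pin is at (322,300), the driver at (342,317) and the ring at (306,183).

```bash
python3 - <<'E'
from h import *
import pickle
a=pickle.load(open('s0.pkl','rb'))
def blob(s,lo,hi,box):
    x0,y0,x1,y1=box; m=cv2.inRange(cv2.cvtColor(s['frame'],cv2.COLOR_BGR2HSV),lo,hi)
    k=np.zeros_like(m);k[y0:y1,x0:x1]=m[y0:y1,x0:x1]
    v,u=np.nonzero(k); 
    return np.array([u.mean(),v.mean()]),len(u),(u.min(),u.max(),v.min(),v.max())
A,B=a['scene'],a['side']
r={}
for nm,lo,hi,b1,b2 in(('ring',(100,90,40),(130,255,255),(285,220,320,240),(295,174,318,192)),
                ('pin',(0,120,60),(18,255,255),(160,180,185,212),(310,285,335,312)),
                ('drv',(0,0,0),(180,255,60),(145,185,162,212),(333,305,352,328))):
    p=blob(A,lo,hi,b1);q=blob(B,lo,hi,b2);P=tri(A,p[0],B,q[0])
    print(nm,p,q,P.round(4),(proj(A,P)-p[0]).round(2),(proj(B,P)-q[0]).round(2))
    if nm=='ring': print(onz(A,*p[0],.08),onz(B,*q[0],.08))
    if nm=='pin': print(onz(A,*p[0],.1),onz(B,*q[0],.1))
big=lambda s,b,k:cv2.resize(s['frame'][b[1]:b[3],b[0]:b[2]],None,fx=k,fy=k,interpolation=cv2.INTER_CUBIC)
cv2.imwrite('pics/c1.png',np.vstack([np.hstack([big(A,(130,170,200,240),5),big(B,(295,280,365,350),5)]),
  cv2.resize(B['frame'][110:250,265:435],(700,576))[:240]]))
cv2.imwrite('pics/c1.png',np.hstack([big(A,(130,170,200,240),5.5),big(B,(295,280,365,350),5.5)]))
cv2.imwrite('pics/c2.png',big(B,(265,110,435,250),4))
E
```

```text
ring (array([300.44736842, 230.07894737]), 38, (np.int64(295), np.int64(306), np.int64(227), np.int64(233))) (array([305.14285714, 183.28571429]), 7, (np.int64(302), np.int64(309), np.int64(182), np.int64(185))) [0.6344 0.0265 0.0799] [-0.08  0.06] [-0.06 -0.07]
[0.63430954 0.02675925 0.08      ] [0.6342645 0.0261235 0.08     ]
pin (array([172.38333333, 194.1       ]), 60, (np.int64(170), np.int64(175), np.int64(187), np.int64(202))) (array([321.98333333, 299.43333333]), 60, (np.int64(320), np.int64(325), np.int64(293), np.int64(306))) [ 0.4315 -0.2827  0.1009] [ 0.09 -0.05] [0.09 0.08]
[ 0.43044204 -0.28300682  0.1       ] [ 0.43183593 -0.28213452  0.1       ]
drv (array([152.81443299, 199.86597938]), 97, (np.int64(149), np.int64(156), np.int64(192), np.int64(208))) (array([340.72727273, 318.81818182]), 33, (np.int64(339), np.int64(343), np.int64(315), np.int64(323))) [ 0.4364 -0.3386  0.0937] [-0.5   0.22] [-0.52 -0.46]
```

View pics/c2.png

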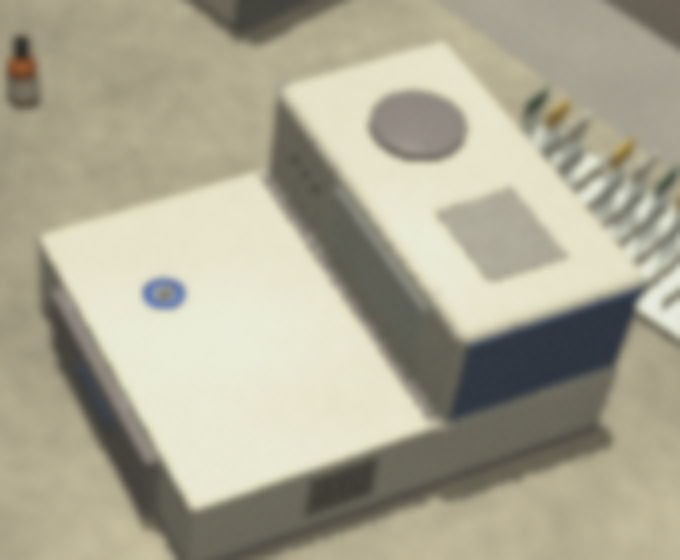

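View pics/c1.png

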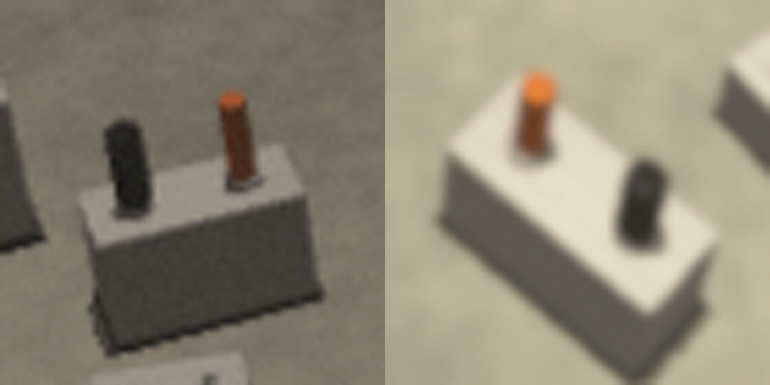

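The crops show a pin standing upright in the right-hand hole of the stand. The scanner's cover front corners are at side pixels (275,170) and (314,237).

```bash
cat >> h.py <<'E'
from scipy.spatial.transform import Rotation as Ro
def down(phi):
    y=np.array([np.cos(phi),np.sin(phi),0]);z=np.array([0,0,-1.]);x=np.cross(y,z)
    return Ro.from_matrix(np.c_[x,y,z]).as_quat()
E
python3 - <<'E'
from h import *
import pickle
a=pickle.load(open('s0.pkl','rb'));B=a['side'];A=a['scene']
c=lambda u,v,z=.08:onz(B,265+u/4,110+v/4,z)
L,R=c(40,240),c(195,508); print('front',L,R,'mid',(L+R)/2)
d=L-R; yaw=np.arctan2(-d[0],d[1]); print('scanner yaw',yaw,np.linalg.norm(d))
E1=c(430,422); print('side edge dir',E1-R, np.arctan2((E1-R)[1],(E1-R)[0]))
s=lambda u,v:onz(B,295+(u-385)/5.5,280+v/5.5,.07)
p=[s(447,150),s(650,312),s(718,240),s(520,73)]; print('stand',np.array(p).round(4), np.mean(p,0))
d=p[0]-p[1]; print('stand yaw',np.arctan2(-d[0],d[1]))
# pin: handle top at z=.122 and collar
t=lambda u,v,z:onz(B,295+(u-385)/5.5,280+v/5.5,z)
print('top side',t(539,88,.122),'top scene',onz(A,130+232/5.5,170+99/5.5,.122),'drv top',t(648,170,.12),onz(A,130+123/5.5,170+126/5.5,.12))
E
```

```text
front [0.5978148  0.11806498 0.08      ] [ 0.53607804 -0.12965824  0.08      ] mid [ 0.56694642 -0.00579663  0.08      ]
scanner yaw -0.24424130986675138 0.25530025779917576
side edge dir [ 1.67347840e-01 -3.99153633e-02 -1.11022302e-16] -0.23414260927487116
stand [[ 0.4025 -0.2648  0.07  ]
 [ 0.4224 -0.3675  0.07  ]
 [ 0.4645 -0.3616  0.07  ]
 [ 0.4494 -0.2559  0.07  ]] [ 0.43471295 -0.31243362  0.07      ]
stand yaw 0.19100861935174088
top side [ 0.43027538 -0.28504309  0.122     ] top scene [ 0.43213406 -0.28099729  0.122     ] drv top [ 0.44184805 -0.33689415  0.12      ] [ 0.43928985 -0.33471208  0.12      ]
```

```bash
python3 - <<'E'
from h import *
import pickle
bot.set_gripper(0.05,60)
bot.move_pose([0.431,-0.2835,0.21],down(0.165))
w=snap('wrist','w1.png');pickle.dump(w,open('w1.pkl','wb'))
st=bot.read_state();print(st['clock'],st['ee_pos'],st['joint_pos'].round(2))
for nm,p in(('top',[.431,-.2835,.122]),('hole',[.431,-.2835,.07])): print(nm,proj(w,p))
m=cv2.inRange(cv2.cvtColor(w['frame'],cv2.COLOR_BGR2HSV),(0,120,60),(18,255,255))
n,l,s,c=cv2.connectedComponentsWithStats(m);print([(s[i],c[i]) for i in range(1,n) if s[i][4]>100])
E
```

```text
3.6583 [ 0.43135176 -0.28293105  0.20999549] [-0.81  0.07  1.78  0.    1.3  -0.98]
top [284.90807707 209.82685526]
hole [285.00378131 192.04198716]
[(array([274, 186,  20,  33, 529], dtype=int32), array([283.53497164, 202.68809074]))]
```

View pics/w1.png

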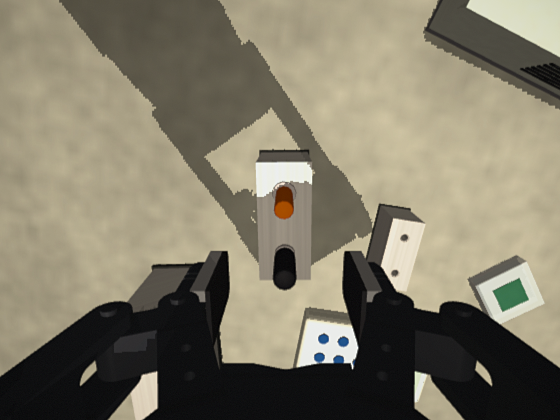

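The wrist view shows the handle's top at about (284,210), matching the prediction (285,210). The stand is square to the image, so I can grasp.

```bash
python3 - <<'E'
from h import *
import pickle
q=down(0.165)
bot.move_l([.431,-.2835,.0813],v=.12,attitude=q)
bot.set_gripper(0.005,60); bot.hold(.2)
s=bot.read_state();print(s['grip_width'],s['gripper_force'],s['ee_pos'],s['force'])
bot.move_l([.431,-.2835,.20],v=.1)
bot.move_pose([.6343,.0265,.18],q)
a={n:snap(n,n+'2.png') for n in('scene','side','wrist')};pickle.dump(a,open('s2.pkl','wb'))
s=bot.read_state();print(s['clock'],s['grip_width'],s['gripper_force'],s['ee_pos'],s['force'])
tip=s['ee_pos']-[0,0,.0713]
for n in a: print(n,'tip',proj(a[n],tip),'hole',proj(a[n],[.6343,.0265,.08]))
big=lambda im,u,v:cv2.resize(im[int(v)-45:int(v)+25,int(u)-35:int(u)+35],(380,380),interpolation=cv2.INTER_CUBIC)
cv2.imwrite('pics/c3.png',np.hstack([big(a[n]['frame'],*proj(a[n],tip)) for n in('scene','side')]))
E
```

```text
0.012691535945996096 58.35847020149231 [ 0.43129083 -0.28379227  0.08185403] [-0.46193064  1.01268654  5.83212925]
8.3833 0.012605699641290043 58.35430383682251 [0.63426798 0.02498842 0.18027468] [-0.23163736 -1.21418021 -0.77834833]
scene tip [300.24600392 221.78264704] hole [300.35081933 230.09208506]
side tip [305.82973803 176.37810823] hole [305.06776149 183.20040394]
wrist tip [285.65416814 216.36738634] hole [286.01748033 202.20871046]
```

View pics/c3.png

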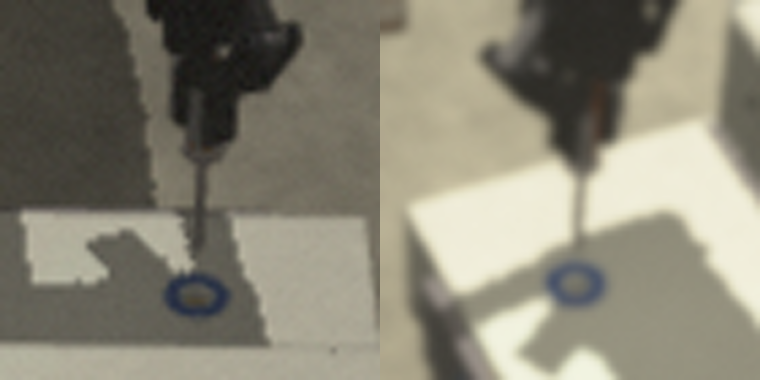

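View pics/wrist2.png

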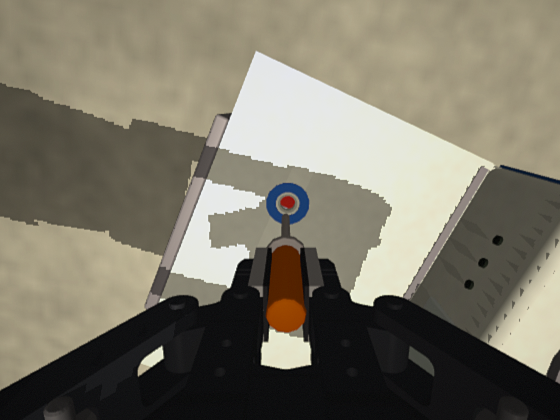

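The pin is straight in the grip. The tip is over the ring, with the ring at (288,203) and the tip at (286,215) in the wrist view.

```bash
python3 - <<'E'
from h import *
import pickle
w=pickle.load(open('s2.pkl','rb'))['wrist']
m=cv2.inRange(cv2.cvtColor(w['frame'],cv2.COLOR_BGR2HSV),(100,90,40),(130,255,255));m[:170]=0;m[235:]=0;m[:,:255]=0;m[:,320:]=0
c,_=cv2.minEnclosingCircle(cv2.findNonZero(m));P=onz(w,*c,.08);print(c,P)
h=(P[:2]+[.6343,.0265])/2;print(h)
np.save('hole.npy',h);q=down(.165);D=.0713
f=lambda:(lambda s:(round(s['clock'],2),s['ee_pos'].round(4),s['force'].round(1)))(bot.read_state())
bot.move_l([*h,.095+D],v=.05,attitude=q);bot.hold(.3);print(f())
print(bot.move_l([*h,.060+D],v=.04,stop_force=8));bot.hold(.1);print(f())
for z in(.053,.049,.047,.0455,.0445,.0435):
    r=bot.move_l([*h,z+D],v=.015,stop_force=20);print(z,r,f())
    if r: break
bot.hold(.3);a=snap('side','side3.png');print(f())
cv2.imwrite('pics/c4.png',cv2.resize(a['frame'][110:250,265:435],None,fx=4,fy=4))
E
```

```text
(287.0, 203.5) [0.63515595 0.02566313 0.08      ]
[0.63472797 0.02608156]
(9.11, array([0.6349, 0.0261, 0.1666]), array([-0.2, -1.2, -0.3]))
False
(10.23, array([0.635 , 0.026 , 0.1318]), array([-0.4, -0.2, -0.9]))
0.053 False (10.85, array([0.6347, 0.0261, 0.1242]), array([ 0. , -0.3, -0.5]))
0.049 False (11.27, array([0.6347, 0.0261, 0.1202]), array([ 1.6, -1. , -0.5]))
0.047 False (11.55, array([0.635 , 0.0261, 0.1192]), array([-1.7,  0.6,  5.4]))
0.0455 False (11.8, array([0.635 , 0.0261, 0.1181]), array([-2.5,  0.7,  7.8]))
0.0445 False (12.05, array([0.635 , 0.0261, 0.1172]), array([-3.7,  0.6,  8.1]))
0.0435 False (12.3, array([0.6348, 0.0261, 0.1153]), array([-0.8, -0.6,  4.3]))
(12.65, array([0.6348, 0.0261, 0.1148]), array([-1.3,  0.3,  4.3]))
```

View pics/c4.png

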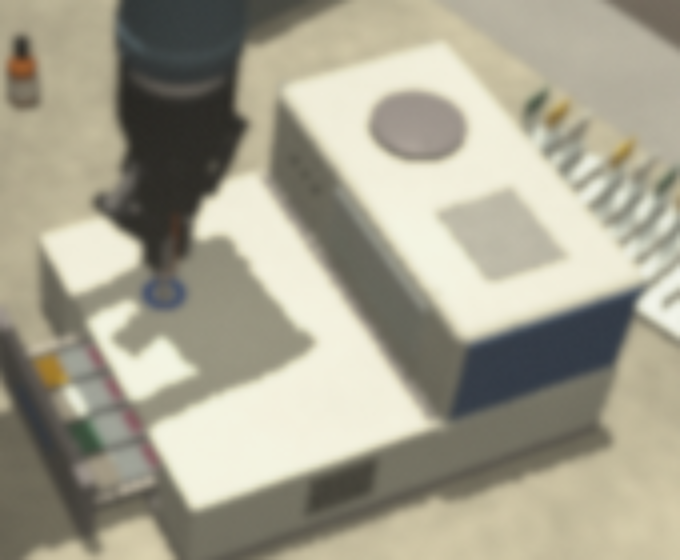

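The tray has sprung out. Next I return the pin.

```bash
python3 - <<'E'
from h import *
h=np.load('hole.npy');q=down(.165)
f=lambda:(lambda s:(round(s['clock'],2),s['ee_pos'].round(4),s['force'].round(1)))(bot.read_state())
bot.move_l([*h,.20],v=.1)
p=[.4312,-.2836]
bot.move_pose([*p,.20],q);bot.hold(.2);print(f())
bot.move_l([*p,.155],v=.1);bot.hold(.2);print(f())
r=bot.move_l([*p,.10],v=.06,stop_force=8);print(r,f())
if not r:
    r=bot.move_l([*p,.081],v=.03,stop_force=6);print(r,f())
a=snap('scene','sc4.png');b=snap('side')
k=lambda im,u,v:cv2.resize(im[v-35:v+35,u-35:u+35],(390,390),interpolation=cv2.INTER_CUBIC)
cv2.imwrite('pics/c5.png',np.hstack([k(a['frame'],165,205),k(b['frame'],330,310)]))
E
```

```text
(15.23, array([ 0.4319, -0.2829,  0.2   ]), array([ 0.3, -0.1, -1.3]))
(16.03, array([ 0.4316, -0.284 ,  0.1558]), array([-0.9,  0.8,  1.1]))
False (17.1, array([ 0.4315, -0.2839,  0.1004]), array([ 0.2,  0.1, -0.8]))
True (17.69, array([ 0.4309, -0.2833,  0.0819]), array([-0.1,  1.1,  4.3]))
```

View pics/c5.png

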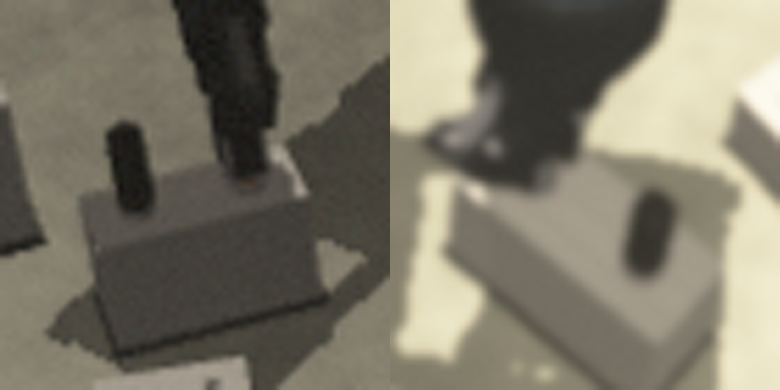

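The pin is home at its original height (TCP z 0.082, contact felt). I'll release it, then draw the tray out with closed fingertips.

```bash
python3 - <<'E'
from h import *
f=lambda:(lambda s:(round(s['clock'],2),s['ee_pos'].round(4),s['force'].round(1)))(bot.read_state())
bot.set_gripper(0.045,60);bot.hold(.2)
bot.move_l([.4312,-.2836,.19],v=.1)
yaw=-.24;u=np.array([np.cos(yaw),np.sin(yaw)]);v=np.array([-u[1],u[0]]);q=down(yaw+np.pi/2)
P=lambda a,z,b=.129:[*(a*u+b*v),z]
bot.set_gripper(0,40)
bot.move_pose(P(.5285,.15),q);bot.hold(.2)
a=snap('wrist','w6.png');b=snap('scene');print(f())
m=a['frame'].copy()
for w in(.506,.551): cv2.circle(m,tuple(int(x) for x in proj(a,P(w,.076))),3,(0,0,255),-1)
k=cv2.resize(b['frame'][170:240,130:200],(236,236));c=np.zeros((420,236,3),np.uint8);c[:236]=k
cv2.imwrite('pics/w6.png',np.hstack([m,c]))
E
```

```text
(21.62, array([ 0.5441, -0.0013,  0.1502]), array([-0.3,  0.6, -0.1]))
```

View pics/w6.png

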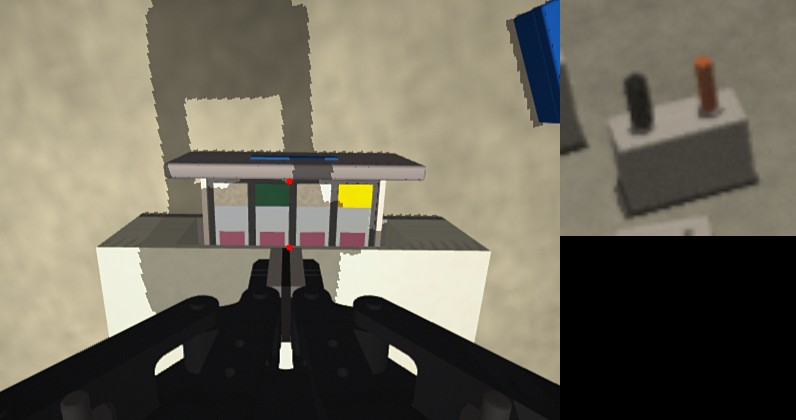

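The pin is upright in its hole. In the wrist view the panel's back edge (290,180) and the housing front (290,247) fall on my predictions, so the tool is in the gap.

```bash
python3 - <<'E'
from h import *
f=lambda:(lambda s:(round(s['clock'],2),s['ee_pos'].round(4),s['force'].round(1)))(bot.read_state())
yaw=-.24;u=np.array([np.cos(yaw),np.sin(yaw)]);v=np.array([-u[1],u[0]]);q=down(yaw+np.pi/2)
P=lambda a,z,b=.129:[*(a*u+b*v),z]
r=bot.move_l(P(.5285,.054),v=.06,attitude=q,stop_force=7);bot.hold(.2);print(r,f())
if not r:
    r=bot.move_l(P(.437,.054),v=.03,stop_force=14);s=bot.read_state();print(r,f(),'u',s['ee_pos'][:2]@u)
    now=s['ee_pos'][:2]@u
    bot.move_l(P(now+.012,.054),v=.05);bot.move_l(P(now+.012,.17),v=.1)
    bot.hold(.3);a=snap('wrist');b=snap('side');m=a['frame']
    for w in(.441,.551): cv2.circle(m,tuple(int(x) for x in proj(a,P(w,.076))),3,(0,0,255),-1)
    c=np.zeros((420,236,3),np.uint8);c[:236]=cv2.resize(b['frame'][280:350,295:365],(236,236))
    cv2.imwrite('pics/w7.png',np.hstack([m,c]));print(f())
E
```

```text
False (23.57, array([ 5.442e-01, -3.000e-04,  5.430e-02]), array([ 0.5,  0.1, -0.5]))
True (25.88, array([0.4688, 0.018 , 0.0544]), array([ 0.5, -0.1,  1.2])) u 0.4510647177557746
(27.98, array([0.4804, 0.0153, 0.1698]), array([ 0.2,  0. , -0.8]))
```

View pics/w7.png

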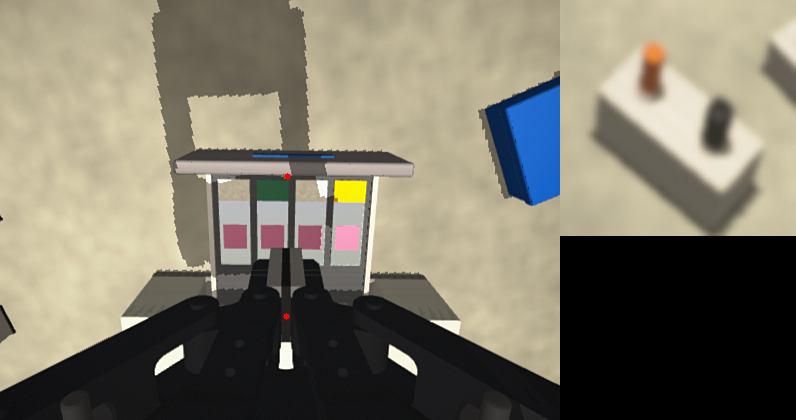

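The panel's back edge (287,175) lies on the 110 mm mark, and the pin is upright with its collar down.

```bash
python3 -c "
from station import bot
print(bot.finish_job())"
```

```text
the job is handed in; nothing more can be done
None
```

I released the tray with the pin, drew it out to its stop, put the pin back upright and fully home in its own hole, and handed the job in after about 28 s; no verdict came back.

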